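# Reset the timer, turn the spice carousel to the salt and hold it

## Robot

A 6-joint arm with a two-finger parallel gripper is mounted at the origin on a cart in front of the work surface, level with it; the furniture and walls round the work are solid. World frame = base frame: x ahead of the robot, y to its left, z up, the work surface at z = 0. Lengths are in m, angles in rad, forces in N, time in s.
With the tool pointing down it reaches from about 0.325 to 0.775 m from the base axis. Payload 5.5 kg.
Tool frame: the origin (TCP) lies midway between the tips of the shut fingers; the grasp point (between the pads) lies grasp_offset behind it (grasp_offset is the distance from the TCP to the grasp point, in m); z points along the fingers, y is the direction in which the jaws open and shut (so a half turn about z gives the same grasp; the last joint's range is limited). The gripper opens to 88 mm and grips with 3 to 60 N. Pads are 20 mm wide; open, the fingers measure 115 mm over their backs; the gripper's body (75 mm by 178 mm) begins 61 mm behind the grasp point.
Start: joints at [-1.341, 0.091, 1.231, -0, 1.82, -0.057], TCP at [0.17, -0.576, 0.223] pointing down, gripper open.
Joint ranges: [-2.87, 2.87], [-0.86, 2.18], [0.17, 2.46], [-1.51, 4.65], [0.06, 2.69], [-2.65, 2.65]. Speed limits (rad/s): [2.57, 2.57, 3.01, 3.14, 3.14, 3.14].

## Interface

Orientations are given as a rotation vector (axis times angle).
In Python, from station import * gives the robot as it stands.
- The arm moves only by the tool servo_tool, never from a script. Its argument "increments" is a list that holds one entry, the list of rows, each a list of 7 numbers: the shift along the tool's x, y, z as a fraction of full scale, then the turn, a rotation vector about the tool's x, y, z as a fraction of full scale, then the finger opening in mm, from 0 to 87.8. A call has 1 to 20 rows; each row is the pose to reach, as a shift and turn from the pose commanded when the call began, along the tool's axes at that moment, turning the shorter way round; what a row does not reach only later rows make up. Full scale, the value 1, is 500 mm for a shift and 180 degrees for a turn. A row lasts 1/10 s, in which the tool goes at most 50 mm and 8.59 degrees, less where a joint would pass 70% of its speed; a pose out of reach is approached as far as the arm can. A call with a number of a shift or a turn outside -1 to 1 is refused whole. A call with a gripper value outside its range is refused whole. The fingers move at their own pace and stop on an object; "squeeze" is the grip in N (left out, the last holds). Time passes only in rows, so rows that repeat a pose let the fingers close. It gives the time, the measured TCP pose, the force and the opening at its end, in the units of the state.
- get_state(): the state, without advancing time (a new reading comes with each control period).
- get_image(name): name is "side" or "top" or "wrist"; returns a dict with "img" (420x560x3 uint8, blue, green, red), "range_z" (420x560 float32, m along the optical axis (not along the pixel's ray), 0 where there is no reading), "intrinsics" (3x3 intrinsics, pixels), "rvec" (rotation vector, rad) and "tvec" (3), from world to camera coordinates, as OpenCV has them; the wrist camera has in their place "tool_from_camera" (4x4, takes a point from camera to tool coordinates, whose origin is the TCP and whose axes are the flange's). Camera axes: x right, y down, z forward; pixel columns grow to the right and rows downward; lengths in m; the calibration is good to about 2 mm. The wrist camera is an equidistant fisheye: a pixel r from the principal point sees the ray r / f radians off the axis. A picture is of the moment at which its call begins: read the wrist's pose just before it.
- hand_in(): hands the job in, once; it reports no verdict.
The state is a dict: "t": time; "joint_pos": joint angles; "qvel": joint speeds; "joint_torque": joint torques, N m; "eef_pos": TCP position; "tcp_rot": TCP orientation; "contact_force": force on the tool from outside, world axes, zero at the start; "moment": the same for the moment, N m; "opening": opening from 0.0 (shut) to 1.0 (fully open).
Only numpy, scipy, OpenCV 4.12 (cv2) and the standard library are available. Lean on these libraries where they do the work, as an engineer would, in place of code of your own. Each camera call takes 0.05 s, during which the arm holds its last target. There are 200 camera calls.

## Task

I am putting on the next pan of eggs. First wind the kitchen timer back to its zero stop; then turn the spice carousel until the salt shaker stands at the very front, straight towards the worktop's front edge where I stand, and hold the carousel still there so I can lift the shaker out with one hand. Finish while still gripping the carousel; leave the shaker and jars standing in their rings and the other things where they are.

Things in the scene. Friction and masses are not known exactly. Their poses are not given: they have to be found in the camera images.
- kitchen_timer: white wind-up kitchen timer, 64 mm across, 56 mm tall, on a rubber foot that does not slide. Origin: centre of its underside, on the upright axis of its dial. The lower part (to 22 mm height) stays; the dial (61 mm across, 22 to 44 mm height) turns, as one with the round grip knob on top of it, 26 mm across, 44 to 56 mm height
- kitchen_timer_dial (a joint): angle of the timer's dial in rad about the upright axis; grows anticlockwise seen from above, so it is wound back to zero clockwise seen from above. 0 = rigid zero stop, 5.76 = fully wound. Stays where it is left, turns lightly (about 0.01 N m)
- carousel_foot: round black foot of the spice carousel, 176 mm across, 11 mm tall, fixed on the worktop, never turned: its x axis points straight away from the worktop's front edge, so the front of the carousel is in its -x direction. Origin: centre of its underside, on the upright axis about which the carousel turns
- turntable: revolving part of the spice carousel: wooden disc 212 mm across (underside 13 mm, top 26 mm above the worktop), six wire rings 60 degrees apart, one empty, a centre post with a knob. Turns endlessly both ways on a light bearing (about 0.012 N m). Origin: on the turning axis, in the disc's underside. At yaw 0 the shaker's ring is at the very front (-x); yaw grows anticlockwise from above
- carousel_knob (a point): round wooden knob on top of the carousel's centre post, part of the turntable: 32 mm across, upright sides from 132 to 156 mm above the worktop, top at 163 mm. This point: on the turning axis, 145 mm above the worktop. The jars round it reach 131 mm above the worktop, their sides begin 45 mm from the axis
- salt_shaker: salt shaker, the only thing on the carousel that is no cylindrical jar: short, 44 mm across and 90 mm tall, with a rounded dome top, loose in its wire ring (about 1.5 mm of play all round); its axis is 70 mm from the carousel's axis and it turns with the carousel. Origin: centre of its underside, 26 mm above the worktop
- jar_1: capped cylindrical glass spice jar, 41 mm across, 105 mm tall, in one of the carousel's wire rings; origin: centre of its underside. To be left in its ring
- jar_2: capped cylindrical glass spice jar, 41 mm across, 105 mm tall, in one of the carousel's wire rings; origin: centre of its underside. To be left in its ring
- jar_3: capped cylindrical glass spice jar, 41 mm across, 105 mm tall, in one of the carousel's wire rings; origin: centre of its underside. To be left in its ring
- jar_4: capped cylindrical glass spice jar, 41 mm across, 105 mm tall, in one of the carousel's wire rings; origin: centre of its underside. To be left in its ring
- lemon_1: bystander, to be left alone: lemon on the chopping board at the left, 78 mm long; origin under its centre
- garlic_1: bystander, to be left alone: garlic bulb on the chopping board, 60 mm; origin under its centre
- tin_1: bystander, to be left alone: low food tin behind the timer, 76 mm across, 58 mm tall; origin: centre of its underside
- jar_out: bystander, to be left alone: spice jar standing on the chopping board, 41 mm across, 105 mm tall; origin: centre of its underside
- mug_1: bystander, to be left alone: green and white mug, 78 mm across, 101 mm tall, behind the space between timer and carousel; origin under its centre
- teaspoon_2: bystander, to be left alone: steel teaspoon, 139 mm long, 10 mm tall, lying between timer and carousel; origin under its centre
Mind the look-alikes: they are no part of the job. What is shaped like the salt_shaker but blue is not meant.

How it is judged:
By the outcome, as a careful person would: the job done as asked, in the order asked, and still so for the second after the job is handed in, while the arm keeps its last pose, push and grip.
It also fails if it takes over 64 s, if anything falls off the work surface, if the arm or the gripper's body presses on something with over 40 N, if the wrist force passes 120 N, or if a joint passes its speed limit or range.

## Working session

There is one attempt and no reset: what is moved stays moved. The work goes in short steps, Python scripts to look and compute and a tool call to move; the robot and the scene stay as the last step left them, time stands still between calls to the robot, and variables do not carry over. Pictures are saved under pics/ and viewed, about 8 in all and at most 12, crops included, and the job is handed in when it is done.

Besides the shell and the picture viewer there is one more tool, called after "Emit:" by a JSON object that holds its "method" and its "body". servo_tool: Moves the arm, as the interface text tells. Shift numbers are shares of 500 mm and turn numbers shares of 180 degrees, none past 1 either way. Its arguments: {"type":"object","properties":{"increments":{"type":"array"},"squeeze":{"type":"number"}},"required":["increments"]}

```bash
mkdir -p pics
cat > h.py <<'E'
from station import *
import numpy as np, cv2
from scipy.spatial.transform import Rotation as R
def pts(d):
    K=np.array(d["intrinsics"]);z=d["range_z"];v,u=np.mgrid[:z.shape[0],:z.shape[1]]
    c=np.stack([(u-K[0,2])/K[0,0]*z,(v-K[1,2])/K[1,1]*z,z],-1)
    Rm=R.from_rotvec(np.ravel(d["rvec"])).as_matrix()
    w=(c-np.ravel(d["tvec"]))@Rm; w[z==0]=np.nan
    return w
E
python3 - <<'E'
from h import *
s=get_state();print({k:np.round(v,3) for k,v in s.items()})
for n in("top","side"):
    d=get_image(n);np.savez(f"{n}0.npz",**d);cv2.imwrite(f"pics/{n}0.png",d["img"]);print(n,d["intrinsics"],d["rvec"],d["tvec"])
E
```

```text
{'t': np.float64(0.0), 'joint_pos': array([-1.341,  0.092,  1.232, -0.   ,  1.82 , -0.057]), 'qvel': array([ 0.001, -0.   ,  0.001,  0.   ,  0.001, -0.   ]), 'joint_torque': array([ 2.0000e-03, -4.4645e+01, -4.0644e+01,  7.0000e-02,  2.9000e-02,
       -0.0000e+00]), 'eef_pos': array([ 0.17 , -0.575,  0.222]), 'tcp_rot': array([-3.107, -0.449,  0.   ]), 'contact_force': array([-0.721,  0.136, -0.284]), 'moment': array([0.011, 0.031, 0.001]), 'opening': np.float64(1.0)}
top [[381.36199033   0.         278.0462922 ]
 [  0.         381.36199033 201.6991498 ]
 [  0.           0.           1.        ]] [ 2.19937568 -2.17728256  0.10339785] [-0.12383239  0.54059735  1.19296416]
side [[423.57904489   0.         277.10978662]
 [  0.         423.57904489 211.37186073]
 [  0.           0.           1.        ]] [ 2.00174283  0.03585954 -0.04471538] [-0.51193578  0.07147971  1.70211078]
```

View pics/top0.png

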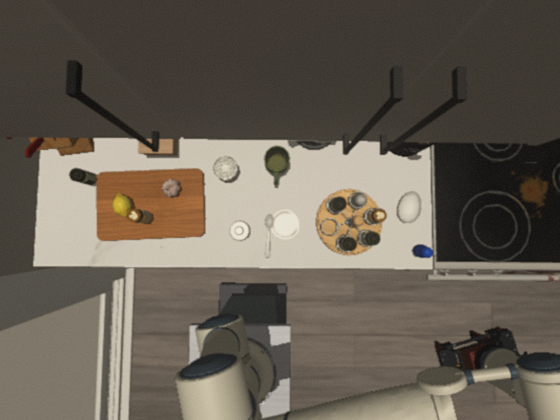

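View pics/side0.png

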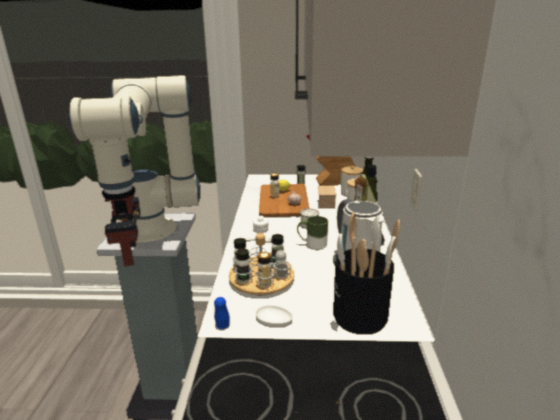

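The top view shows the timer at about (239,230), the carousel at about (349,221), and a grey dome at (358,200) that is probably the shaker. The spoon and a plate lie between the timer and carousel.

```bash
cat > m.py <<'E'
from h import *
d=dict(np.load("top0.npz"));w=pts(d);img=d["img"]
H=w[...,2]
def fit(m):
    p=w[m][:,:2].astype(np.float32);return cv2.minEnclosingCircle(p)
v,u=np.mgrid[:420,:560]
box=lambda a,b,c,e:(u>a)&(u<b)&(v>c)&(v<e)
t=box(222,256,212,248)
for lo,hi in((.035,.048),(.05,.06)):
    m=t&(H>lo)&(H<hi);print("timer",lo,m.sum(),fit(m),w[m].mean(0))
c=box(305,393,180,262)
m=c&(H>.015)&(H<.035);print("disc",m.sum(),fit(m))
m=c&(H>.14)&(H<.17);print("knob",m.sum(),fit(m),w[m].mean(0))
m=c&(H>.07)&(H<.14);n,l,s,cc=cv2.connectedComponentsWithStats(m.astype(np.uint8))
for i in range(1,n):
    q=l==i
    if q.sum()>8: print("comp",s[i],w[q].mean(0).round(4),w[q][:,2].max().round(3),img[q].mean(0).round())
# front edge
e=[]
for col in range(140,425,8):
    r=np.where((abs(H[:,col])<.008)&(img[:,col].min(1)>110))[0]
    if len(r): e.append(w[r.max(),col,:2])
e=np.array(e);k=np.polyfit(e[:,1],e[:,0],1);print("front edge slope,x0",k,"res",np.std(e[:,0]-np.polyval(k,e[:,1])))
def crop(a,b,c,e,k):return cv2.resize(img[c:e,a:b],None,fx=k,fy=k,interpolation=cv2.INTER_CUBIC)
cv2.imwrite("pics/crop.png",np.hstack([crop(305,395,180,265,5),crop(215,275,187.__int__(),272,5)]))
E
python3 m.py
```

```text
File "m.py", line 25
    cv2.imwrite("pics/crop.png",np.hstack([crop(305,395,180,265,5),crop(215,275,187.__int__(),272,5)]))
                                                                                   ^
SyntaxError: invalid decimal literal
```

```bash
sed -i 's/187.__int__()/187/' m.py; python3 m.py
```

```text
timer 0.035 243 ((0.4503050744533539, 0.001572249224409461), 0.030499856919050217) [0.45065644 0.00112696 0.04031478]
timer 0.05 43 ((0.45006707310676575, 0.0009751145844347775), 0.011870961636304855) [0.45043231 0.00082949 0.05503405]
disc 1822 ((0.48119041323661804, -0.3460891544818878), 0.10610569268465042)
knob 107 ((0.48119091987609863, -0.3450729548931122), 0.015679722651839256) [ 0.481253   -0.34333289  0.15957023]
comp [352 194  15  12 145] [ 0.5449 -0.3603  0.1021] 0.118 [103. 117. 125.]
comp [330 196  17  16 192] [ 0.5305 -0.2934  0.1237] 0.136 [46. 58. 64.]
comp [368 208  19  15 217] [ 0.4977 -0.4084  0.1207] 0.136 [ 78. 111. 133.]
comp [349 217   5   8  18] [ 0.4799 -0.3381  0.0903] 0.139 [60. 72. 81.]
comp [362 231  19  14 218] [ 0.4317 -0.3892  0.1219] 0.136 [51. 65. 69.]
comp [340 237  18  15 204] [ 0.4147 -0.3224  0.1232] 0.136 [45. 57. 63.]
front edge slope,x0 [-0.0450547   0.27026011] res 0.14518794474304722
```

View pics/crop.png

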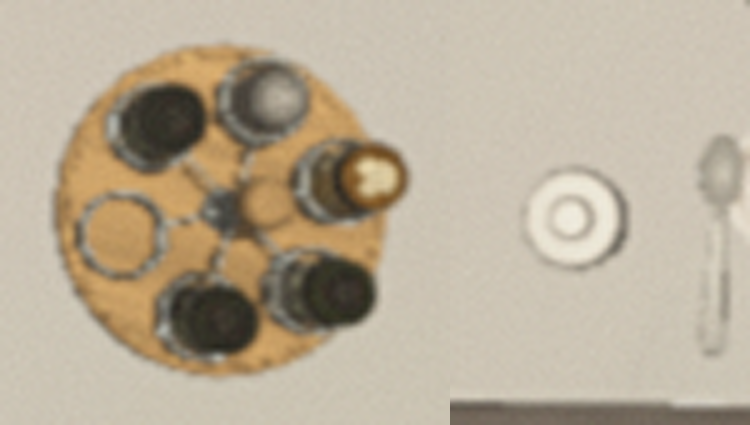

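The crop shows the grey-domed shaker at about (263,98) in the crop, rear of the carousel. The brown-topped one on the right is a jar, and the empty ring is on the left. The front edge fit was bad, so I'll redo it.

```bash
cat > m2.py <<'E'
from h import *
import station
print("grasp_offset",getattr(station,"grasp_offset",None),[n for n in dir(station) if n[0]!='_'][:30])
d=dict(np.load("top0.npz"));w=pts(d);img=d["img"];H=w[...,2]
# front edge: worktop points at z~0, farthest down per column
e=[]
for col in list(range(140,262,3))+list(range(275,410,3)):
    r=np.where((abs(H[240:285,col])<.02)&(img[240:285,col].min(1)>120))[0]
    if len(r): e.append(w[240+r.max(),col,:2])
e=np.array(e)
v=cv2.fitLine(e.astype(np.float32),cv2.DIST_HUBER,0,.002,.001).ravel();print("edge dir",v,np.degrees(np.arctan2(v[0],v[1])),len(e),np.nanmin(e[:,0]),np.nanmax(e[:,0]))
vv,uu=np.mgrid[:420,:560]
box=(uu>305)&(uu<393)&(vv>180)&(vv<262)
C=np.array([.481,-.3455])
for lo in(.126,):
    n,l,s,cc=cv2.connectedComponentsWithStats((box&(H>lo)&(H<.142)).astype(np.uint8))
    for i in range(1,n):
        q=l==i
        if q.sum()>30:
            c,r=cv2.minEnclosingCircle(w[q][:,:2].astype(np.float32));dd=np.array(c)-C
            print("jar",np.round(c,4),round(r,4),"ang",np.degrees(np.arctan2(dd[1],dd[0])).round(1),np.hypot(*dd).round(4))
q=box&(uu>350)&(uu<368)&(vv<207)&(H>.06)&(H<.122)
c,r=cv2.minEnclosingCircle(w[q][:,:2].astype(np.float32));dd=np.array(c)-C
print("shaker",c,r,np.degrees(np.arctan2(dd[1],dd[0])))
# obstacles overhead
m=(H>.25)&(w[...,0]>.3)&(w[...,0]<.9)&(w[...,1]>-.7)&(w[...,1]<.4);print("overhead",m.sum(),np.nanmin(w[m],0) if m.any() else'')
ws=pts(dict(np.load("side0.npz")));m=(ws[...,2]>.25)&(ws[...,0]>.3)&(ws[...,0]<.9)&(ws[...,1]>-.8)&(ws[...,1]<.4)
print("side overhead",m.sum(),np.nanpercentile(ws[m],[1,50,99],axis=0) if m.any() else'')
s=get_state();p=np.array(s["eef_pos"]);Rm=R.from_rotvec(s["tcp_rot"])
for z in(.16,):print("to timer",Rm.inv().apply(np.array([.4505,.001,z])-p)/.5)
E
python3 m2.py
```

```text
grasp_offset 0.0187 ['MotionError', 'get_image', 'get_state', 'grasp_offset', 'hand_in']
edge dir [ 2.6817719e-04  9.9999994e-01  3.3400500e-01 -1.4225234e-01] 0.015365422 86 0.33197554217373393 0.3358804771934826
jar [ 0.5314 -0.2961] 0.0201 ang 44.4 0.0706
jar [ 0.498  -0.4127] 0.0202 ang -75.8 0.0694
jar [ 0.431  -0.3931] 0.0205 ang -136.4 0.069
jar [ 0.4143 -0.326 ] 0.0202 ang 163.7 0.0695
shaker (0.5487187504768372, -0.3650544285774231) 0.027366306632757187 -16.106572518454346
overhead 78741 [ 0.58486078 -0.62207643  0.49707925]
side overhead 24564 [[ 0.5917763  -0.62508137  0.26229861]
 [ 0.75422224 -0.62145384  0.65728503]
 [ 0.89695138  0.0197664   0.79130577]]
to timer [ 0.86473656 -0.94623227  0.12498233]
```

Emit:
{"method": "servo_tool", "body": {"increments": [[[0.865,-0.946,0.125,0,0,-0.667,87.8],[0.865,-0.946,0.125,0,0,-0.667,87.8],[0.865,-0.946,0.125,0,0,-0.667,87.8],[0.865,-0.946,0.125,0,0,-0.667,87.8],[0.865,-0.946,0.125,0,0,-0.667,87.8],[0.865,-0.946,0.125,0,0,-0.667,87.8],[0.865,-0.946,0.125,0,0,-0.667,87.8],[0.865,-0.946,0.125,0,0,-0.667,87.8],[0.865,-0.946,0.125,0,0,-0.667,87.8],[0.865,-0.946,0.125,0,0,-0.667,87.8],[0.865,-0.946,0.125,0,0,-0.667,87.8],[0.865,-0.946,0.125,0,0,-0.667,87.8],[0.865,-0.946,0.125,0,0,-0.667,87.8],[0.865,-0.946,0.125,0,0,-0.667,87.8],[0.865,-0.946,0.125,0,0,-0.667,87.8],[0.865,-0.946,0.125,0,0,-0.667,87.8],[0.865,-0.946,0.125,0,0,-0.667,87.8],[0.865,-0.946,0.125,0,0,-0.667,87.8]]]}}

```text
t: 1.9
eef_pos: [0.4507, -0.0004, 0.1603]
tcp_rot: [1.169, 2.915, 0.0]
contact_force: [-0.2, 0.2, -1.5]
opening: 1.0
```

```bash
cat > s.py <<'E'
from h import *
s=get_state();p=np.array(s["eef_pos"]);Rm=R.from_rotvec(s["tcp_rot"])
x=Rm.as_matrix()[:,0];print("t",round(float(s["t"]),2),"pos",p.round(4),"yaw",np.degrees(np.arctan2(x[1],x[0])).round(1),"tilt z",Rm.as_matrix()[:,2].round(3),"q1,q6",np.degrees(s["joint_pos"])[[0,5]].round(1),"F",np.round(s["contact_force"],1),"M",np.round(s["moment"],3),"op",round(float(s["opening"])*87.8,1))
import sys
if len(sys.argv)>3:print("shift",(Rm.inv().apply(np.array(list(map(float,sys.argv[1:4])))-p)/.5).round(4))
E
python3 s.py .4505 .001 .027
python3 - <<'E'
from h import *
d=get_image("wrist");cv2.imwrite("pics/w1.png",d["img"]);print(d["intrinsics"],d["tool_from_camera"])
E
```

```text
t 1.9 pos [ 4.507e-01 -4.000e-04  1.603e-01] yaw 136.3 tilt z [ 0. -0. -1.] q1,q6 [ -4.4 -50.7] F [-0.2  0.2 -1.5] M [-0.034 -0.138 -0.065] op 87.8
shift [0.0022 0.0017 0.2666]
[[325.1922621    0.         280.09819404]
 [  0.         325.1922621  206.08022359]
 [  0.           0.           1.        ]] [[ 1.31579870e-03 -9.68760163e-01 -2.47995999e-01  6.80167299e-02]
 [ 9.99999120e-01  1.23287678e-03  4.89667700e-04  7.67383028e-04]
 [-1.68622053e-04 -2.47996425e-01  9.68760933e-01 -1.61210233e-01]
 [ 0.00000000e+00  0.00000000e+00  0.00000000e+00  1.00000000e+00]]
```

View pics/w1.png

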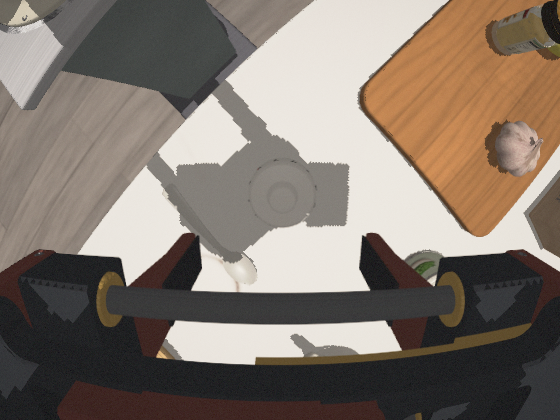

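The wrist view shows the timer dial centred at about (281,195), lined up between the fingers, with nothing in the way. Next: rotate the wrist back, descend and grip the dial.

Emit:
{"method": "servo_tool", "body": {"increments": [[[0.002,0.002,0,0,0,-0.5,87.8],[0.002,0.002,0,0,0,-0.5,87.8],[0.002,0.002,0,0,0,-0.5,87.8],[0.002,0.002,0,0,0,-0.5,87.8],[0.002,0.002,0,0,0,-0.5,87.8],[0.002,0.002,0,0,0,-0.5,87.8],[0.002,0.002,0,0,0,-0.5,87.8],[0.002,0.002,0,0,0,-0.5,87.8],[0.002,0.002,0,0,0,-0.5,87.8],[0.002,0.002,0,0,0,-0.5,87.8],[0.002,0.002,0,0,0,-0.5,87.8],[0.002,0.002,0.1,0,0,-0.5,87.8],[0.002,0.002,0.2,0,0,-0.5,87.8],[0.002,0.002,0.267,0,0,-0.5,87.8],[0.002,0.002,0.267,0,0,-0.5,87.8],[0.002,0.002,0.267,0,0,-0.5,87.8]]]}}

```text
t: 3.55
eef_pos: [0.4508, 0.0016, 0.0274]
tcp_rot: [1.238, -2.887, -0.0]
contact_force: [-0.1, 0.2, 0.9]
opening: 1.002
```

Emit:
{"method": "servo_tool", "body": {"increments": [[[0,0,0,0,0,0,50],[0,0,0,0,0,0,50],[0,0,0,0,0,0,50],[0,0,0,0,0,0,50],[0,0,0,0,0,0,50],[0,0,0,0,0,0,50],[0,0,0,0,0,0,50],[0,0,0,0,0,0,50]]], "squeeze": 10}}

```text
t: 4.35
eef_pos: [0.4493, 0.0044, 0.0279]
tcp_rot: [1.241, -2.885, -0.009]
contact_force: [-9.4, 8.6, 9.5]
opening: 0.669
```

```bash
python3 s.py .4505 .001 .027
```

```text
t 4.35 pos [0.4493 0.0044 0.0279] yaw -133.4 tilt z [-0.003  0.005 -1.   ] q1,q6 [  -4.  -140.6] F [-9.4  8.6  9.5] M [ 1.808  1.812 -0.047] op 58.8
shift [ 0.0033 -0.0065  0.0018]
```

Emit:
{"method": "servo_tool", "body": {"increments": [[[-0.002,0.007,-0.003,0,0,0,50],[-0.002,0.007,-0.003,0,0,0,50],[-0.002,0.007,-0.003,0,0,0,50],[-0.002,0.007,-0.003,0,0,0,50]]]}}

```text
t: 4.75
eef_pos: [0.4491, 0.0047, 0.0284]
tcp_rot: [-1.239, 2.886, -0.001]
contact_force: [0.6, -2.9, -0.6]
opening: 0.667
```

```bash
python3 s.py .4505 .001 .027
```

```text
t 4.75 pos [0.4491 0.0047 0.0284] yaw -133.5 tilt z [ 0.001 -0.001 -1.   ] q1,q6 [  -3.7 -140.2] F [ 0.6 -2.9 -0.6] M [-0.263 -0.121 -0.03 ] op 58.5
shift [ 0.0035 -0.0071  0.0028]
```

Emit:
{"method": "servo_tool", "body": {"increments": [[[0,0,0,0,0,0.04,50],[0,0,0,0,0,0.08,50],[0,0,0,0,0,0.12,50],[0,0,0,0,0,0.16,50],[0,0,0,0,0,0.2,50],[0,0,0,0,0,0.24,50],[0,0,0,0,0,0.28,50],[0,0,0,0,0,0.32,50],[0,0,0,0,0,0.36,50],[0,0,0,0,0,0.4,50]]]}}

```text
t: 5.75
eef_pos: [0.45, 0.0041, 0.0293]
tcp_rot: [0.7, 3.059, -0.002]
contact_force: [-0.2, -4.8, 2.8]
opening: 0.663
```

```bash
python3 s.py .4505 .001 .027
```

```text
t 5.75 pos [0.45   0.0041 0.0293] yaw 154.2 tilt z [ 0.003 -0.002 -1.   ] q1,q6 [ -3.7 -67.9] F [-0.2 -4.8  2.8] M [-0.91  -0.168  0.496] op 58.2
shift [-0.0036 -0.0051  0.0046]
```

Emit:
{"method": "servo_tool", "body": {"increments": [[[0,0,0,0,0,0.04,50],[0,0,0,0,0,0.08,50],[0,0,0,0,0,0.12,50],[0,0,0,0,0,0.12,50]]]}}

```text
t: 6.15
eef_pos: [0.4494, 0.0037, 0.0293]
tcp_rot: [1.26, 2.875, -0.003]
contact_force: [-0.7, -6.6, 4.4]
opening: 0.67
```

```bash
python3 s.py .4505 .001 .027
```

```text
t 6.15 pos [0.4494 0.0037 0.0293] yaw 132.7 tilt z [ 0.001 -0.003 -1.   ] q1,q6 [ -3.7 -46.4] F [-0.7 -6.6  4.4] M [-1.101  0.174 -0.033] op 58.9
shift [-0.0055 -0.0021  0.0046]
```

Emit:
{"method": "servo_tool", "body": {"increments": [[[0,0,0,0,0,0.04,50],[0,0,0,0,0,0.08,50],[0,0,0,0,0,0.12,50],[0,0,0,0,0,0.16,50],[0,0,0,0,0,0.2,50],[0,0,0,0,0,0.24,50],[0,0,0,0,0,0.28,50],[0,0,0,0,0,0.32,50],[0,0,0,0,0,0.36,50],[0,0,0,0,0,0.4,50],[0,0,0,0,0,0.44,50]]]}}

```text
t: 7.25
eef_pos: [0.4502, 0.0054, 0.0293]
tcp_rot: [2.805, 1.412, 0.005]
contact_force: [2.1, -1.1, 2.5]
opening: 0.665
```

```bash
python3 s.py .4505 .001 .027
```

```text
t 7.25 pos [0.4502 0.0054 0.0293] yaw 53.5 tilt z [ 0.003  0.001 -1.   ] q1,q6 [-3.7 32.9] F [ 2.1 -1.1  2.5] M [-0.129 -0.222  0.452] op 58.4
shift [-0.0067  0.0058  0.0047]
```

Emit:
{"method": "servo_tool", "body": {"increments": [[[0,0,0,0,0,0.04,50],[0,0,0,0,0,0.08,50],[0,0,0,0,0,0.12,50],[0,0,0,0,0,0.16,50],[0,0,0,0,0,0.2,50],[0,0,0,0,0,0.24,50],[0,0,0,0,0,0.28,50],[0,0,0,0,0,0.32,50],[0,0,0,0,0,0.36,50],[0,0,0,0,0,0.4,50],[0,0,0,0,0,0.44,50],[0,0,0,0,0,0.48,50],[0,0,0,0,0,0.48,50],[0,0,0,0,0,0.48,50]]]}}

```text
t: 8.65
eef_pos: [0.4502, 0.0038, 0.03]
tcp_rot: [3.013, -0.885, 0.006]
contact_force: [-0.7, -6.9, 4.7]
opening: 0.667
```

```bash
python3 s.py .4505 .001 .027
```

```text
t 8.65 pos [0.4502 0.0038 0.03  ] yaw -32.8 tilt z [ 0.003 -0.002 -1.   ] q1,q6 [ -3.7 119. ] F [-0.7 -6.9  4.7] M [-0.96   0.069 -0.034] op 58.6
shift [0.0036 0.0044 0.0059]
```

Emit:
{"method": "servo_tool", "body": {"increments": [[[0,0,0,0,0,0,87.8],[0,0,0,0,0,0,87.8],[0,0,0,0,0,0,87.8],[0,0,0,0,0,0,87.8],[0,0,0,0,0,0,87.8],[0,0,0,0,0,-0.04,87.8],[0,0,0,0,0,-0.08,87.8],[0,0,0,0,0,-0.12,87.8],[0,0,0,0,0,-0.16,87.8],[0,0,0,0,0,-0.2,87.8],[0,0,0,0,0,-0.24,87.8],[0,0,0,0,0,-0.28,87.8],[0,0,0,0,0,-0.32,87.8],[0,0,0,0,0,-0.36,87.8],[0,0,0,0,0,-0.4,87.8],[0,0,0,0,0,-0.44,87.8],[0,0,0,0,0,-0.48,87.8]]]}}

```text
t: 10.35
eef_pos: [0.4488, 0.0052, 0.028]
tcp_rot: [-2.799, -1.426, 0.0]
contact_force: [-0.6, 0.3, 0.2]
opening: 0.997
```

```bash
python3 s.py .4505 .001 .027
```

```text
t 10.35 pos [0.4488 0.0052 0.028 ] yaw 54.0 tilt z [-0.  0. -1.] q1,q6 [-3.7 32.3] F [-0.6  0.3  0.2] M [ 0.016 -0.066 -0.004] op 87.6
shift [-0.0047  0.0077  0.002 ]
```

Emit:
{"method": "servo_tool", "body": {"increments": [[[0,0,0,0,0,-0.7,87.8],[0,0,0,0,0,-0.7,87.8],[0,0,0,0,0,-0.7,87.8],[0,0,0,0,0,-0.7,87.8],[0,0,0,0,0,-0.7,87.8],[0,0,0,0,0,-0.7,87.8],[0,0,0,0,0,-0.7,87.8],[0,0,0,0,0,-0.7,87.8],[0,0,0,0,0,-0.7,87.8],[0,0,0,0,0,-0.7,87.8],[0,0,0,0,0,-0.7,87.8],[0,0,0,0,0,-0.7,87.8],[0,0,0,0,0,-0.7,87.8],[0,0,0,0,0,-0.7,87.8],[0,0,0,0,0,-0.7,87.8],[0,0,0,0,0,-0.7,87.8],[0,0,0,0,0,-0.7,87.8]]]}}

```text
t: 12.05
eef_pos: [0.4488, 0.0051, 0.0281]
tcp_rot: [-0.013, -3.141, -0.0]
contact_force: [0.1, 0.8, 0.9]
opening: 1.005
```

```bash
python3 s.py .4505 .001 .027
```

```text
t 12.05 pos [0.4488 0.0051 0.0281] yaw 179.5 tilt z [-0.  0. -1.] q1,q6 [ -3.7 -93.2] F [0.1 0.8 0.9] M [ 0.078 -0.176  0.042] op 88.2
shift [-0.0034 -0.0082  0.0021]
```

Emit:
{"method": "servo_tool", "body": {"increments": [[[-0.003,-0.003,0,0,0,0,50],[-0.003,-0.003,0,0,0,0,50],[-0.003,-0.003,0,0,0,0,50],[-0.003,-0.003,0,0,0,0,50],[-0.003,-0.003,0,0,0,0,50],[-0.003,-0.003,0,0,0,0,50],[-0.003,-0.003,0,0,0,0,50],[-0.003,-0.003,0,0,0,0,50]]], "squeeze": 6}}

```text
t: 12.85
eef_pos: [0.4504, 0.0036, 0.0281]
tcp_rot: [0.008, 3.142, 0.0]
contact_force: [-0.8, -0.3, -0.4]
opening: 0.672
```

```bash
python3 s.py
```

```text
t 12.85 pos [0.4504 0.0036 0.0281] yaw 179.7 tilt z [ 0.  0. -1.] q1,q6 [ -3.9 -93.6] F [-0.8 -0.3 -0.4] M [ 0.092 -0.212 -0.01 ] op 59.0
```

Emit:
{"method": "servo_tool", "body": {"increments": [[[0,0,0,0,0,0.02,50],[0,0,0,0,0,0.04,50]]]}}

```text
t: 13.05
eef_pos: [0.4503, 0.0037, 0.0283]
tcp_rot: [-0.209, -3.134, -0.0]
contact_force: [-0.6, 0.8, 0.9]
opening: 0.669
```

```bash
python3 s.py
```

```text
t 13.05 pos [0.4503 0.0037 0.0283] yaw 172.4 tilt z [-0.  0. -1.] q1,q6 [ -3.9 -86.2] F [-0.6  0.8  0.9] M [ 0.22  -0.01   0.231] op 58.8
```

Emit:
{"method": "servo_tool", "body": {"increments": [[[0,0,0,0,0,0.02,50],[0,0,0,0,0,0.04,50],[0,0,0,0,0,0.06,50],[0,0,0,0,0,0.08,50]]]}}

```text
t: 13.45
eef_pos: [0.4507, 0.0037, 0.0287]
tcp_rot: [0.6, 3.083, 0.0]
contact_force: [-0.2, 0.8, 2.7]
opening: 0.667
```

```bash
python3 s.py
```

```text
t 13.45 pos [0.4507 0.0037 0.0287] yaw 158.0 tilt z [ 0.001  0.    -1.   ] q1,q6 [ -3.9 -71.8] F [-0.2  0.8  2.7] M [ 0.014 -0.149  0.307] op 58.5
```

Emit:
{"method": "servo_tool", "body": {"increments": [[[0,0,0,0,0,0.015,50],[0,0,0,0,0,0.03,50],[0,0,0,0,0,0.045,87.8],[0,0,0,0,0,0.06,87.8],[0,0,0,0,0,0.06,87.8],[0,0,0,0,0,0.06,87.8],[0,0,0,0,0,0.06,87.8],[0,0,0,0,0,0.06,87.8],[0,0,-0.1,0,0,0.06,87.8],[0,0,-0.2,0,0,0.06,87.8],[0,0,-0.3,0,0,0.06,87.8],[0,0,-0.37,0,0,0.06,87.8],[0,0,-0.37,0,0,0.06,87.8],[0,0,-0.37,0,0,0.06,87.8]]]}}

```text
t: 14.85
eef_pos: [0.4507, 0.0035, 0.2136]
tcp_rot: [0.884, 3.013, 0.0]
contact_force: [0.0, -0.1, -0.1]
opening: 1.002
```

```bash
python3 s.py .481 -.345 .214
```

```text
t 14.85 pos [0.4507 0.0035 0.2136] yaw 147.3 tilt z [ 0.002 -0.    -1.   ] q1,q6 [ -3.9 -61.2] F [ 0.  -0.1 -0.1] M [ 0.053 -0.164  0.001] op 88.0
shift [-4.275e-01 -5.539e-01 -5.000e-04]
```

Emit:
{"method": "servo_tool", "body": {"increments": [[[-0.4275,-0.554,0,0,0,-0.093,60],[-0.4275,-0.554,0,0,0,-0.093,60],[-0.4275,-0.554,0,0,0,-0.093,60],[-0.4275,-0.554,0,0,0,-0.093,60],[-0.4275,-0.554,0,0,0,-0.093,60],[-0.4275,-0.554,0,0,0,-0.093,60],[-0.4275,-0.554,0,0,0,-0.093,60],[-0.4275,-0.554,0,0,0,-0.093,60],[-0.4275,-0.554,0,0,0,-0.093,60],[-0.4275,-0.554,0,0,0,-0.093,60],[-0.4275,-0.554,0,0,0,-0.093,60],[-0.4275,-0.554,0,0,0,-0.093,60],[-0.4275,-0.554,0,0,0,-0.093,60]]]}}

```text
t: 16.15
eef_pos: [0.4809, -0.3439, 0.2138]
tcp_rot: [0.434, 3.111, -0.001]
contact_force: [0.2, -0.8, -0.5]
opening: 0.687
```

```bash
python3 s.py .481 -.343 .134
cat > wr.py <<'E'
from h import *
import sys
s=get_state();d=get_image("wrist");K=np.array(d["intrinsics"]);z=d["range_z"];v,u=np.mgrid[:420,:560]
dx,dy=u-K[0,2],v-K[1,2];r=np.hypot(dx,dy)+1e-9;th=r/K[0,0]
c=np.stack([np.tan(th)*dx/r*z,np.tan(th)*dy/r*z,z],-1);T=np.array(d["tool_from_camera"])
t=c@T[:3,:3].T+T[:3,3];w=R.from_rotvec(s["tcp_rot"]).apply(t.reshape(-1,3)).reshape(t.shape)+s["eef_pos"];w[z==0]=np.nan
near=np.hypot(w[...,0]-.481,w[...,1]+.345)<.12
H=w[...,2]
def comps(lo,hi,mn=60):
    n,l,st,_=cv2.connectedComponentsWithStats((near&(H>lo)&(H<hi)).astype(np.uint8))
    for i in range(1,n):
        q=l==i
        if q.sum()>mn:
            cc,rr=cv2.minEnclosingCircle(w[q][:,:2].astype(np.float32));dd=np.array(cc)-[.481,-.344]
            print(lo,hi,q.sum(),np.round(cc,4),round(rr,4),"ang",np.degrees(np.arctan2(dd[1],dd[0])).round(1),np.hypot(*dd).round(3),d["img"][q].mean(0).round())
comps(.145,.17);comps(.124,.14);comps(.09,.12)
cv2.imwrite(f"pics/{sys.argv[1]}.png",d["img"])
E
python3 wr.py w2
```

```text
t 16.15 pos [ 0.4809 -0.3439  0.2138] yaw 164.1 tilt z [ 0.001 -0.001 -1.   ] q1,q6 [ -38.9 -113. ] F [ 0.2 -0.8 -0.5] M [ 0.03  -0.183  0.018] op 60.3
shift [0.0004 0.0017 0.1596]
0.145 0.17 1559 [ 0.4794 -0.3421] 0.0159 ang 131.0 0.003 [ 69.  95. 116.]
0.124 0.14 2201 [ 0.4121 -0.3232] 0.0203 ang 163.2 0.072 [52. 64. 65.]
0.124 0.14 2020 [ 0.4294 -0.3908] 0.0205 ang -137.8 0.07 [32. 39. 40.]
0.124 0.14 671 [ 0.4963 -0.4101] 0.0203 ang -77.0 0.068 [ 53.  85. 106.]
0.124 0.14 676 [ 0.5294 -0.2939] 0.0203 ang 46.0 0.07 [34. 40. 40.]
0.09 0.12 269 [ 0.4282 -0.3845] 0.0196 ang -142.5 0.067 [71. 81. 83.]
0.09 0.12 495 [ 0.4945 -0.4085] 0.0206 ang -78.2 0.066 [66. 84. 96.]
0.09 0.12 524 [ 0.5252 -0.2954] 0.0201 ang 47.7 0.066 [63. 73. 75.]
0.09 0.12 1086 [ 0.5429 -0.3615] 0.0173 ang -15.8 0.064 [145. 156. 162.]
```

View pics/w2.png

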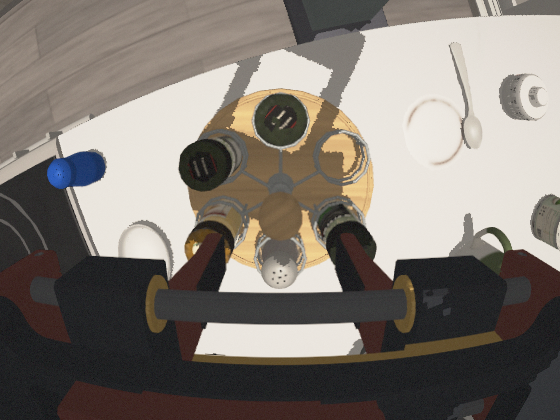

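The wrist view shows the knob at (280,215) between the fingers and the perforated grey shaker top at (280,265). Both cameras put the shaker at -15.9° world, so it needs about 164° clockwise.

Emit:
{"method": "servo_tool", "body": {"increments": [[[0.002,0.002,0,0,0,0,48],[0.002,0.002,0,0,0,0,48],[0.002,0.002,0,0,0,0,48],[0.002,0.002,0.07,0,0,0,48],[0.002,0.002,0.12,0,0,0,48],[0.002,0.002,0.156,0,0,0,48],[0.002,0.002,0.156,0,0,0,48],[0.002,0.002,0.156,0,0,0,24],[0.002,0.002,0.156,0,0,0,24],[0.002,0.002,0.156,0,0,0,24],[0.002,0.002,0.156,0,0,0,24],[0.002,0.002,0.156,0,0,0,24],[0.002,0.002,0.156,0,0,0,24],[0.002,0.002,0.156,0,0,0,24]]], "squeeze": 12}}

```text
t: 17.6
eef_pos: [0.4806, -0.3439, 0.137]
tcp_rot: [0.435, 3.108, -0.002]
contact_force: [0.7, 2.7, 5.4]
opening: 0.352
```

```bash
python3 s.py .480 -.3428 .136
```

```text
t 17.6 pos [ 0.4806 -0.3439  0.137 ] yaw 164.1 tilt z [ 0.003 -0.001 -1.   ] q1,q6 [ -38.9 -113. ] F [0.7 2.7 5.4] M [ 0.383 -0.228 -0.028] op 30.9
shift [0.0018 0.0018 0.0021]
```

Emit:
{"method": "servo_tool", "body": {"increments": [[[0,0,0,0,0,0.008,24],[0,0,0,0,0,0.022,24],[0,0,0,0,0,0.042,24],[0,0,0,0,0,0.066,24],[0,0,0,0,0,0.092,24],[0,0,0,0,0,0.118,24],[0,0,0,0,0,0.144,24],[0,0,0,0,0,0.17,24],[0,0,0,0,0,0.196,24],[0,0,0,0,0,0.222,24],[0,0,0,0,0,0.248,24],[0,0,0,0,0,0.274,24],[0,0,0,0,0,0.3,24],[0,0,0,0,0,0.326,24],[0,0,0,0,0,0.352,24],[0,0,0,0,0,0.378,24],[0,0,0,0,0,0.404,24],[0,0,0,0,0,0.426,24],[0,0,0,0,0,0.442,24],[0,0,0,0,0,0.45,24]]]}}

```text
t: 19.6
eef_pos: [0.4795, -0.3446, 0.137]
tcp_rot: [2.353, 2.078, -0.002]
contact_force: [-4.2, 0.4, 7.2]
opening: 0.352
```

```bash
python3 s.py
```

```text
t 19.6 pos [ 0.4795 -0.3446  0.137 ] yaw 82.9 tilt z [ 0.    -0.002 -1.   ] q1,q6 [-39.  -31.9] F [-4.2  0.4  7.2] M [0.056 0.576 0.052] op 30.9
```

Emit:
{"method": "servo_tool", "body": {"increments": [[[0,0,0,0,0,0.008,24],[0,0,0,0,0,0.022,24],[0,0,0,0,0,0.042,24],[0,0,0,0,0,0.066,24],[0,0,0,0,0,0.092,24],[0,0,0,0,0,0.118,24],[0,0,0,0,0,0.144,24],[0,0,0,0,0,0.17,24],[0,0,0,0,0,0.196,24],[0,0,0,0,0,0.222,24],[0,0,0,0,0,0.248,24],[0,0,0,0,0,0.274,24],[0,0,0,0,0,0.3,24],[0,0,0,0,0,0.326,24],[0,0,0,0,0,0.352,24],[0,0,0,0,0,0.378,24],[0,0,0,0,0,0.404,24],[0,0,0,0,0,0.426,24],[0,0,0,0,0,0.444,24],[0,0,0,0,0,0.453,24]]]}}

```text
t: 21.6
eef_pos: [0.4787, -0.3436, 0.137]
tcp_rot: [3.141, 0.037, -0.003]
contact_force: [-7.0, 4.1, 7.9]
opening: 0.355
```

Emit:
{"method": "servo_tool", "body": {"increments": [[[0,0,0,0,0,0.004,24],[0,0,0,0,0,0.008,24],[0,0,0,0,0,0.008,24],[0,0,0,0,0,0.008,24]]]}}

```text
t: 22.0
eef_pos: [0.4787, -0.3437, 0.137]
tcp_rot: [3.141, 0.001, -0.003]
contact_force: [-7.2, 3.3, 8.9]
opening: 0.35
```

```bash
python3 s.py; python3 wr.py w3
python3 - <<'E'
from h import *
for n in("top","side"):
    d=get_image(n);np.savez(f"{n}1.npz",**d)
    if n=="top":
        T=d["img"];w=pts(d)
    else: S=d["img"]
v,u=np.mgrid[:420,:560];H=w[...,2]
near=(np.hypot(w[...,0]-.481,w[...,1]+.345)<.115)
for lo,hi in((.126,.142),(.06,.122)):
    n,l,st,_=cv2.connectedComponentsWithStats((near&(H>lo)&(H<hi)).astype(np.uint8))
    for i in range(1,n):
        q=l==i
        if q.sum()>30:
            c,r=cv2.minEnclosingCircle(w[q][:,:2].astype(np.float32));dd=np.array(c)-[.481,-.3455];print(lo,q.sum(),np.round(c,4),round(r,4),np.degrees(np.arctan2(dd[1],dd[0])).round(1),np.hypot(*dd).round(3))
f=lambda im:cv2.resize(im,None,fx=4,fy=4)
cv2.imwrite("pics/c2.png",np.hstack([f(T[170:270,300:400]),f(S[210:310,210:310])]))
E
```

```text
t 22.0 pos [ 0.4787 -0.3437  0.137 ] yaw 0.0 tilt z [-0.002 -0.    -1.   ] q1,q6 [-38.9  51. ] F [-7.2  3.3  8.9] M [ 0.787  1.237 -0.01 ] op 30.8
0.145 0.17 4437 [ 0.4879 -0.3429] 0.0251 ang 9.4 0.007 [59. 79. 98.]
0.124 0.14 4604 [ 0.5497 -0.343 ] 0.0205 ang 0.9 0.069 [49. 62. 63.]
0.124 0.14 3893 [ 0.5147 -0.2827] 0.0206 ang 61.2 0.07 [46. 59. 60.]
0.124 0.14 215 [ 0.4883 -0.3412] 0.0149 ang 20.9 0.008 [ 63.  85. 104.]
0.09 0.12 690 [ 0.518  -0.2884] 0.0197 ang 56.4 0.067 [71. 81. 84.]
0.09 0.12 576 [ 0.4545 -0.2822] 0.0181 ang 113.2 0.067 [ 73.  98. 112.]
0.09 0.12 575 [ 0.4565 -0.4019] 0.0171 ang -113.0 0.063 [77. 90. 91.]
0.09 0.12 475 [ 0.4079 -0.3422] 0.0159 ang 178.6 0.073 [164. 176. 184.]
0.126 154 [ 0.5512 -0.3458] 0.0207 -0.2 0.07
0.126 74 [ 0.5169 -0.2843] 0.0203 59.6 0.071
0.126 83 [ 0.4458 -0.2839] 0.019 119.8 0.071
0.126 52 [ 0.4411 -0.4055] 0.0185 -123.6 0.072
0.06 96 [ 0.5519 -0.3452] 0.0266 0.2 0.071
0.06 69 [ 0.5171 -0.2831] 0.0272 59.9 0.072
0.06 71 [ 0.4456 -0.2807] 0.0267 118.6 0.074
0.06 54 [ 0.4368 -0.3996] 0.0228 -129.2 0.07
0.06 182 [ 0.4107 -0.3463] 0.027 -179.3 0.07
```

View pics/c2.png

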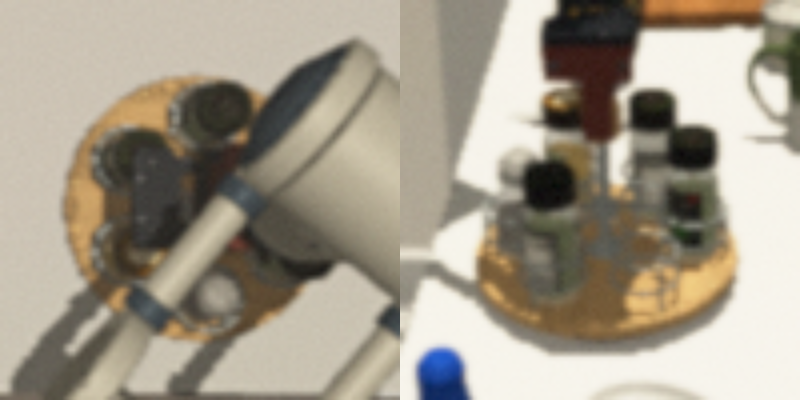

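View pics/w3.png

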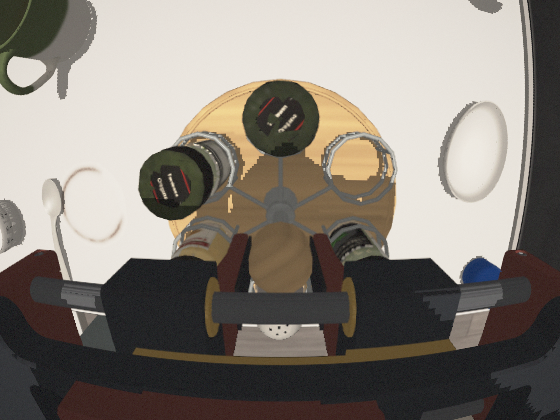

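The shaker is at the front and all the jars are still in their rings. The top view shows the jars at -0.2°, 59.6° and 119.8°, so yaw is within about 0.3°. I'll relieve the small side load on the knob, then hand in.

Emit:
{"method": "servo_tool", "body": {"increments": [[[-0.002,-0.001,-0.002,0,0,0,24],[-0.003,-0.001,-0.002,0,0,0,24],[-0.003,-0.001,-0.002,0,0,0,24],[-0.003,-0.001,-0.002,0,0,0,24],[-0.003,-0.001,-0.002,0,0,0,24]]]}}

```text
t: 22.65
eef_pos: [0.4786, -0.3436, 0.137]
tcp_rot: [3.141, 0.001, 0.002]
contact_force: [-1.0, 1.1, 5.5]
opening: 0.352
```

```bash
python3 s.py; python3 wr.py w4 | grep "0.124"
python3 - <<'E'
from h import *
print(hand_in())
E
```

```text
t 22.65 pos [ 0.4786 -0.3436  0.137 ] yaw 0.0 tilt z [ 0.001 -0.001 -1.   ] q1,q6 [-39.  51.] F [-1.   1.1  5.5] M [ 0.203  0.198 -0.027] op 30.9
0.124 0.14 4587 [ 0.5495 -0.3425] 0.0205 ang 1.3 0.069 [50. 62. 63.]
0.124 0.14 3914 [ 0.515  -0.2825] 0.0205 ang 61.1 0.07 [46. 59. 60.]
0.124 0.14 239 [ 0.4888 -0.3427] 0.0164 ang 9.4 0.008 [ 62.  84. 102.]
the job is handed in; nothing more can be done
None
```

I wound the timer back to its zero stop, then turned the carousel about 164° clockwise so the salt shaker stands at the very front. I handed the job in at about 22.7 s, with the gripper still holding the carousel knob.

- **Timer:** I turned the dial about 260° clockwise, let go, gripped again and turned it further. On the second grip it resisted straight away, at 0.23 to 0.31 N m with a 6 N squeeze. With the fingers open, turning gave about 0.04 N m or less, so the fingers were slipping on a dial already at its stop. I released it while still pushing clockwise. The dial has no mark I could make out, so this rests on the felt resistance, not on a picture.
- **Carousel:** The overhead view put the jars at about -0.2°, 59.6° and 119.8°, and the shaker at about 180°, within roughly 0.7°. The shaker and all four jars are still in their rings.
- **Checks that disagreed:**
  - Camera and arm positions differed by 2–3 mm at both the timer and the knob.
  - My wrist-camera printout showed the jars 1° or so off, because it used an assumed centre. Measured from the knob position seen earlier in the wrist camera, they were within about 0.4°.
- **Forces:** The largest reading I saw was about 16 N, as the gripper first closed on the timer. The final side load on the knob was about 1.5 N, after I eased it.

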